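Lock the earring inserts into the case

ROBOT

A 7-joint arm with a two-finger parallel gripper is mounted at the origin on the work surface. World frame = base frame: x ahead of the robot, y to its left, z up, the work surface at z = 0. Lengths are in m, angles in degrees, forces in N, time in s.
With the tool pointing down it reaches from about 0.425 to 0.875 m from the base axis. Payload 4.7 kg.
Tool frame: the origin (TCP) lies on the mounting face of the last link; the fingertips stand tcp_to_tips ahead of it and the grasp point (between the pads) lies 164 mm ahead of it (tcp_to_tips is the distance from the TCP to the fingertips, in m); z points along the fingers, y is the line along which they close (so a half turn about z gives the same grasp; the last joint's range is limited). The gripper opens to 87 mm and grips with 3 to 60 N. Pads are 19 mm wide; open, the fingers measure 117 mm over their backs; the gripper's body (75 mm by 190 mm) begins 51 mm behind the grasp point.
Start: joints at [66.01, 18.392, -4.016, 83.108, 1.295, 78.541, -3.26], TCP at [0.273, -0.59, 0.405] pointing down, gripper open.
Joint ranges: [-163.93, 163.93], [-17.29, 119.83], [-79.2, 71.16], [3.27, 140.29], [-89.18, 269.18], [5.43, 117.66], [-154.24, 154.24]. Speed limits (degrees/s): [147.25, 147.25, 180, 180, 180, 180, 180].

INTERFACE

Orientations are given as [roll, pitch, yaw] about the fixed x, y, z axes, in that order (R = Rz(yaw) Ry(pitch) Rx(roll)).
In Python, from cell import get_obs, read_camera, sign_off, tcp_to_tips gives the robot as it stands.
- The arm moves only by the tool drive_tool, never from a script. Its argument "rows" is one flat list of numbers, 7 for each row, row after row: the shift along the tool's x, y, z in m, then the turn, a rotation vector about the tool's x, y, z in rad, then the gripper command: -1 is shut, 1 is fully open, values between are in proportion. In form: [tx, ty, tz, rx, ry, rz, fingers, tx, ty, tz, rx, ry, rz, fingers, ...]. A call has 1 to 5 rows; each row shifts and turns the commanded pose from where the row before left it, along the tool's axes as they then stand; what a row does not reach is not made up. A row lasts 1/8 s, in which the tool goes at most 62.5 mm and 10.7 degrees, less where a joint would pass 70% of its speed; a pose out of reach is approached as far as the arm can. A call is refused whole if a number of a shift passes 0.0625 or a number of a turn 0.188, either way. A call with a gripper value outside its range is refused whole. The fingers move at their own pace and stop on an object; "grip_force" is the grip in N (left out, the last holds). Time passes only in rows, so rows that do not move let the fingers close. It gives the time, the measured TCP pose, the force, the opening and the grip force at its end, in the units of the state.
- get_obs(): the state, without advancing time (a new reading comes with each control period).
- read_camera(name): name is "scene" or "top" or "wrist"; returns a dict with "color" (400x640x3 uint8, blue, green, red), "fov_y" (degrees; the focal length in pixels is half the picture's height over the tangent of half this angle, whatever the lens; pixels are square), "cx", "cy" (the principal point, pixels), "k1" (the pictures are not rectified: a ray, as slopes to the right and down, at radius r is drawn at 1 + k1 r^2 times it, then the intrinsics apply), "cam_to_world" (4x4, takes a point from camera to world coordinates); the wrist camera has in their place "mount" (4x4, takes a point from camera to tool coordinates, whose origin is the TCP and whose axes are the flange's). Camera axes: x right, y up, looking along -z (the intrinsics and any distortion apply to the point x, -y, -z); pixel columns grow to the right and rows downward; lengths in m; the calibration is good to about 2 mm. A picture is of the moment at which its call begins: read the wrist's pose just before it. There is no depth.
- sign_off(): hands the job in; it is judged then, once.
The state is a dict: "time_s": time; "qpos": joint angles; "joint_velocities": joint speeds; "effort": joint torques, N m; "tool_pos": TCP position; "tool_rot": TCP orientation; "force": force on the tool from outside, world axes, zero at the start; "wrist_torque": the same for the moment, N m; "grip_width": finger opening in m; "grasp_force": force on a finger pad.
Only numpy, scipy, OpenCV 4.12 (cv2) and the standard library are available. Lean on these libraries where they do the work, as an engineer would, in place of code of your own. Each camera call takes 0.05 s, during which the arm holds its last target. There are 200 camera calls.

TASK

The bamboo case stands locked: pull its three red-handled bolt levers fully back towards you, put every earring insert from the turntable flat and square into a pocket of its own, and only when all are seated throw all three levers fully over again, away from you, so that every pocket is locked. The levers are interlocked, so in each direction only one order is possible; it is not marked, so feel which lever is blocked and come back to it later. Leave the other things on the shelf where they are.

Things in the scene. Friction and masses are not known exactly. Their poses are not given: they have to be found in the camera images.
- case: Fixed bamboo case, 160 (x) x 280 (y) x 40 mm high, its flat top (the deck) at 40 mm. Origin under the case at table level; in its frame it spans x -75 to +85 mm, y -140 to +140 mm. Its x axis points from the lever row (near the robot) to the pocket row (far side). Its place and yaw vary.
- pocket_1 (a point): Centre of the floor of a pocket in the case, the left (+y) one, at y +88 mm in the case's frame, x +45 mm, axes as the case's. The pocket is a rectangle 51 (x) x 67 (y) mm, 10 mm deep, its grey floor 30 mm above the table.
- pocket_2 (a point): Centre of the floor of a pocket in the case, the middle one, at y 0 in the case's frame, x +45 mm, axes as the case's. The pocket is a rectangle 51 (x) x 67 (y) mm, 10 mm deep, its grey floor 30 mm above the table.
- pocket_3 (a point): Centre of the floor of a pocket in the case, the right (-y) one, at y -88 mm in the case's frame, x +45 mm, axes as the case's. The pocket is a rectangle 51 (x) x 67 (y) mm, 10 mm deep, its grey floor 30 mm above the table.
- lever_a (a joint): Bolt lever: 0 pulled back, leaning 0.5 rad towards the robot; 1.0 thrown (as at the start), leaning 0.5 rad away (case +x). Stays where left; takes 2 N at the handle. Blocked, it gives 0.12-0.14 rad, then stops dead. Hidden order: throwing, each is freed when the one before it passes 0.86; pulling back (reverse order), when the one after it is under 0.12. Which letter stands where varies.
- handle_a (a point): Centre of lever_a's red cross-bar, 16 mm thick, 34 mm long along case y, on a thin rod 62 mm from its pivot. Pivot 46 mm above table, at case x -25 mm, y +88, 0 or -88. The bar arcs from 100 mm high, 30 mm before the pivot, over 108 mm, to 100 mm high, 30 mm past it. Aluminium cheeks beside the pivot stand 18 mm above the deck. This point's axes turn with the lever.
- bolt_end_a (a point): Middle of the front end of the steel bolt driven by lever_a, 30 mm wide, 8 mm thick, underside 3 mm above the deck. Pulled back it ends 10 mm short of the pocket before it; thrown it reaches 10 mm over that pocket's near edge. An insert that is not fully seated stops it.
- lever_b (a joint): Bolt lever: 0 pulled back, leaning 0.5 rad towards the robot; 1.0 thrown (as at the start), leaning 0.5 rad away (case +x). Stays where left; takes 2 N at the handle. Blocked, it gives 0.12-0.14 rad, then stops dead. Hidden order: throwing, each is freed when the one before it passes 0.86; pulling back (reverse order), when the one after it is under 0.12. Which letter stands where varies.
- handle_b (a point): Centre of lever_b's red cross-bar, 16 mm thick, 34 mm long along case y, on a thin rod 62 mm from its pivot. Pivot 46 mm above table, at case x -25 mm, y +88, 0 or -88. The bar arcs from 100 mm high, 30 mm before the pivot, over 108 mm, to 100 mm high, 30 mm past it. Aluminium cheeks beside the pivot stand 18 mm above the deck. This point's axes turn with the lever.
- bolt_end_b (a point): Middle of the front end of the steel bolt driven by lever_b, 30 mm wide, 8 mm thick, underside 3 mm above the deck. Pulled back it ends 10 mm short of the pocket before it; thrown it reaches 10 mm over that pocket's near edge. An insert that is not fully seated stops it.
- lever_c (a joint): Bolt lever: 0 pulled back, leaning 0.5 rad towards the robot; 1.0 thrown (as at the start), leaning 0.5 rad away (case +x). Stays where left; takes 2 N at the handle. Blocked, it gives 0.12-0.14 rad, then stops dead. Hidden order: throwing, each is freed when the one before it passes 0.86; pulling back (reverse order), when the one after it is under 0.12. Which letter stands where varies.
- handle_c (a point): Centre of lever_c's red cross-bar, 16 mm thick, 34 mm long along case y, on a thin rod 62 mm from its pivot. Pivot 46 mm above table, at case x -25 mm, y +88, 0 or -88. The bar arcs from 100 mm high, 30 mm before the pivot, over 108 mm, to 100 mm high, 30 mm past it. Aluminium cheeks beside the pivot stand 18 mm above the deck. This point's axes turn with the lever.
- bolt_end_c (a point): Middle of the front end of the steel bolt driven by lever_c, 30 mm wide, 8 mm thick, underside 3 mm above the deck. Pulled back it ends 10 mm short of the pocket before it; thrown it reaches 10 mm over that pocket's near edge. An insert that is not fully seated stops it.
- insert_1: Loose black acrylic earring insert, brass-yellow band round its grip block; may be absent. Plate 48 (x) x 64 (y) x 10 mm (lowest 3 mm stepped in 2 mm all round); grip block 22 (x) x 18 (y) mm stands 30 mm on its middle: 40 mm high in all. Origin at the centre of the underside. About 90 g. Fits any pocket, either way round (half a turn); seated, the plate is flush with the deck.
- insert_2: Loose black acrylic earring insert, silver band round its grip block; may be absent. Plate 48 (x) x 64 (y) x 10 mm (lowest 3 mm stepped in 2 mm all round); grip block 22 (x) x 18 (y) mm stands 30 mm on its middle: 40 mm high in all. Origin at the centre of the underside. About 90 g. Fits any pocket, either way round (half a turn); seated, the plate is flush with the deck.
- insert_3: Loose black acrylic earring insert, copper-red band round its grip block; may be absent. Plate 48 (x) x 64 (y) x 10 mm (lowest 3 mm stepped in 2 mm all round); grip block 22 (x) x 18 (y) mm stands 30 mm on its middle: 40 mm high in all. Origin at the centre of the underside. About 90 g. Fits any pocket, either way round (half a turn); seated, the plate is flush with the deck.
- turntable: Fixed white plastic turntable organiser (it does not turn), a round disc of radius 145 mm, top 22 mm above the table; origin on its axis at table level.
- tin: Bystander: round tin with a blue screw lid, 59 mm across, 30 mm high, on the turntable among the inserts; origin at the centre of its underside.
- comb: Bystander: bamboo comb lying flat, 170 mm long; origin at the middle of its back, underside.
- hair_clip: Bystander: aluminium hair clip, 65 mm long, 11 mm high; origin at its underside.
- cream: Bystander: white cream jar 60 mm across, 50 mm high; origin at its underside.
Mind the look-alikes: they are no part of the job. Leave any purple look-alike of the insert_1 alone. What is shaped like the insert_3 but green is not meant.

How it is judged:
By the outcome, as a careful person would: the job done as asked, in the order asked, and still so for the second after the job is handed in, with the robot touching nothing.
Of insert_1, insert_2, insert_3 only 2 to 3 are there at a start; the rules pass over those that are not, and their reading is None.
At some moment in a run one of insert_1, insert_2, insert_3 may be knocked a few centimetres aside while the robot is not near it.
Once in a run the grip may slacken for a moment while it holds something.
It also fails if it takes over 210 s, if anything falls off the work surface, if the arm or the gripper's body presses on something with over 40 N, if the wrist force passes 120 N, or if a joint passes its speed limit or range.

## Working session

There is one attempt and no reset: what is moved stays moved. The work goes in short steps, Python scripts to look and compute and a tool call to move; the robot and the scene stay as the last step left them, time stands still between calls to the robot, and variables do not carry over. Pictures are saved under pics/ and viewed, at most 14 in all, crops included, and the job is handed in when it is done.

Besides the shell and the picture viewer there is one more tool, called after "Request:" as name(argument=value, ...), one argument or row to a line, values as JSON. drive_tool: Moves the arm, as the interface text tells. Its arguments: {"type":"object","properties":{"rows":{"type":"array","items":{"type":"number"}},"grip_force":{"type":"number"}},"required":["rows"]}

```bash
ls; mkdir -p pics; cat > h.py <<'E'
import numpy as np, cv2
from cell import get_obs, read_camera, sign_off, tcp_to_tips
from scipy.spatial.transform import Rotation as R
def tool():
    o=get_obs(); T=np.eye(4); T[:3,:3]=R.from_euler('xyz',o['tool_rot'],degrees=True).as_matrix(); T[:3,3]=o['tool_pos']; return T
def cam(n):
    T=tool(); c=read_camera(n); c['T']=np.array(c['cam_to_world']) if 'cam_to_world' in c else T@np.array(c['mount'])
    c['f']=200/np.tan(np.radians(c['fov_y']/2)); return c
def ray(c,u,v):
    x,y=(u-c['cx'])/c['f'],(v-c['cy'])/c['f']; X,Y=x,y
    for _ in range(20):
        s=1+c['k1']*(X*X+Y*Y); X,Y=x/s,y/s
    return c['T'][:3,3], c['T'][:3,:3]@np.array([X,-Y,-1])
def onz(c,u,v,z):
    o,d=ray(c,u,v); return (o+d*(z-o[2])/d[2])
def proj(c,p):
    q=np.linalg.inv(c['T'])@np.append(p,1); X,Y=q[0]/-q[2],-q[1]/-q[2]; s=1+c['k1']*(X*X+Y*Y)
    return c['cx']+c['f']*X*s, c['cy']+c['f']*Y*s
E
python3 - <<'E'
from h import *
print(get_obs(),tcp_to_tips)
for n in ['top','scene','wrist']:
    c=cam(n); cv2.imwrite(f'pics/{n}0.png',c['color']); print(n,c['f'],c['cx'],c['cy'],c['k1'],c['T'].round(3).tolist())
E
```

```text
pics
{'time_s': 0.0, 'qpos': array([66.0096365 , 18.44038954, -4.01591873, 83.17441062,  1.29708542,
       78.54191342, -3.25985254]), 'joint_velocities': array([ 0.04117039,  0.00511931,  0.05110606,  0.02868089, -0.06631597,
       -0.05918405, -0.0140069 ]), 'effort': array([ 4.26322285e-04, -4.91281486e+01, -4.03501410e-01, -3.12525702e+01,
       -6.39788643e-02,  4.38749744e-02,  1.61533899e-04]), 'tool_pos': array([ 0.27250769, -0.58989388,  0.40365048]), 'tool_rot': array([-1.79888649e+02,  7.69980339e-03,  2.48010410e+01]), 'force': array([-0.30448466, -0.18869725,  0.16590148]), 'wrist_torque': array([ 0.00088118, -0.03940691,  0.04988242]), 'grasp_force': 0.0, 'grip_width': 0.086889598253503} 0.1822
top 503.76309494625986 311.0928338922993 197.6463103920964 0.017338198890824878 [[-0.091, 0.975, -0.204, 0.16], [-0.996, -0.09, 0.014, 0.064], [-0.005, 0.204, 0.979, 1.517], [0.0, 0.0, 0.0, 1.0]]
scene 456.6649414911321 318.37706945958575 203.75503094670574 -0.03478054905270237 [[-0.185, -0.595, 0.782, 1.384], [0.983, -0.111, 0.148, 0.217], [-0.001, 0.796, 0.605, 0.819], [0.0, 0.0, 0.0, 1.0]]
wrist 284.23577184588015 317.1399181837913 194.31591335125478 -0.04248564581784523 [[0.419, 0.878, 0.231, 0.337], [-0.908, 0.406, 0.105, -0.562], [-0.001, -0.254, 0.967, 0.385], [0.0, 0.0, 0.0, 1.0]]
```

View pics/top0.png

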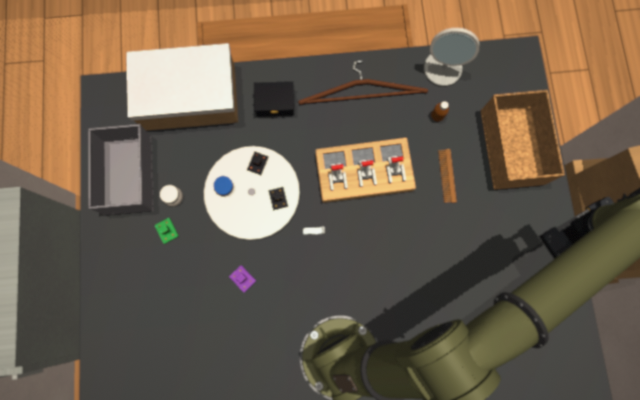

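View pics/scene0.png

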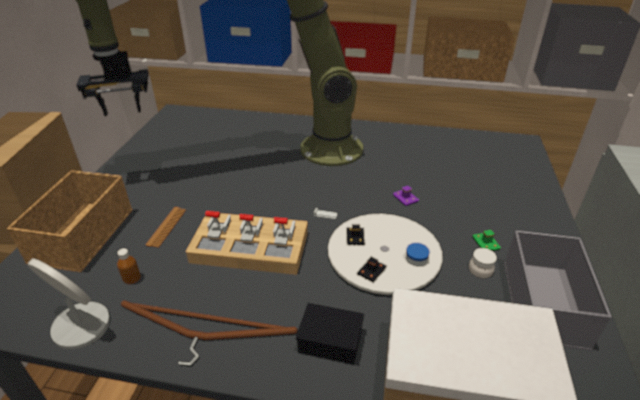

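Top view: the case spans about (316,149)–(415,201) with red bars at (337,167), (367,162) and (395,159). Black inserts sit on the turntable at (258,162) and (278,198), with the blue tin at (223,186). The purple thing (243,279) and green thing (166,231) lie off the turntable and are look-alikes, so I leave them.

```bash
cat > m.py <<'E'
from h import *
c=cam('top'); im=c['color']; hsv=cv2.cvtColor(im,cv2.COLOR_BGR2HSV)
# red bars
m=cv2.inRange(hsv,(0,170,110),(8,255,255))|cv2.inRange(hsv,(172,170,110),(180,255,255)); m[:,:310]=0;m[:,430:]=0;m[:130]=0;m[215:]=0
n,_,s,ce=cv2.connectedComponentsWithStats(m)
for i in range(1,n):
    if s[i,4]>8: print('red',ce[i].round(1),s[i,4],onz(c,*ce[i],.104).round(4))
b=cv2.inRange(hsv,(8,60,90),(30,255,255)); b[:,:305]=0;b[:,425:]=0;b[:130]=0;b[210:]=0
b=cv2.morphologyEx(b,cv2.MORPH_CLOSE,np.ones((25,25)))
k=max(cv2.findContours(b,0,1)[0],key=cv2.contourArea)
P=np.array([onz(c,*p[0],.04)[:2] for p in k]).astype(np.float32)
r=cv2.minAreaRect(P); print('case',r, cv2.boxPoints(r).round(3).tolist())
tt=cv2.inRange(im,(0,0,0),(70,70,70)); w=cv2.inRange(im,(170,170,170),(255,255,255)); w[:,:195]=0;w[:,310:]=0;w[:140]=0;w[245:]=0
k=max(cv2.findContours(w,0,1)[0],key=cv2.contourArea); h=cv2.convexHull(k); M=np.zeros_like(w); cv2.drawContours(M,[h],-1,255,-1)
e=cv2.fitEllipse(h); print('tt',e[0],onz(c,*e[0],.022))
t=tt&cv2.erode(M,np.ones((5,5)))
for k in cv2.findContours(t,0,1)[0]:
    if cv2.contourArea(k)>60:
        P=np.array([onz(c,*p[0],.032)[:2] for p in k]).astype(np.float32); print('ins',k.mean((0,1)),cv2.minAreaRect(P))
a=cv2.resize(im[140:245,195:425],None,fx=3.4,fy=3.4,interpolation=3)
cv2.imwrite('pics/crop1.png',a)
s=cam('scene')['color'][190:300,180:480]; cv2.imwrite('pics/crop2.png',cv2.resize(s,None,fx=2.6,fy=2.6,interpolation=3))
E
python3 m.py
```

```text
red [397.3 159.1] 40 [ 0.5452 -0.216   0.104 ]
red [367.6 163. ] 37 [ 0.5415 -0.1288  0.104 ]
red [336.8 167.2] 40 [ 0.5374 -0.0386  0.104 ]
case ((0.542433500289917, -0.12728232145309448), (0.17050190269947052, 0.28910529613494873), 2.248903274536133) [[0.4519999921321869, 0.014000000432133675], [0.46299999952316284, -0.2750000059604645], [0.6330000162124634, -0.2680000066757202], [0.621999979019165, 0.020999999716877937]]
tt (251.23928833007812, 192.31459045410156) [0.50470542 0.2225307  0.022     ]
ins [277.64705882 198.47058824] ((0.477059930562973, 0.14308574795722961), (0.05307338759303093, 0.036501750349998474), 9.024295806884766)
ins [257.67272727 162.92727273] ((0.5924261808395386, 0.19702239334583282), (0.038667336106300354, 0.05495885759592056), 63.47898483276367)
```

View pics/crop1.png

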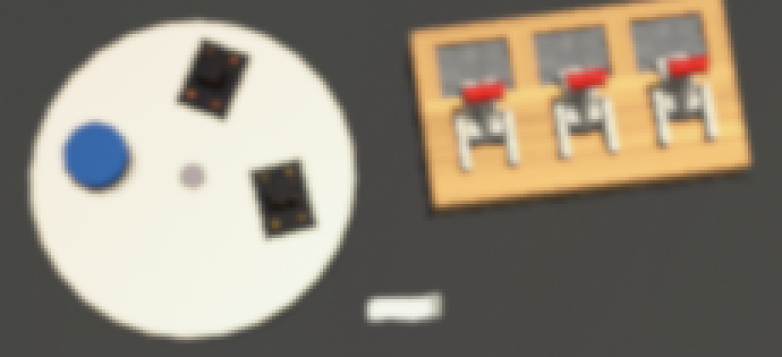

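Two inserts are present: one with copper dots at crop (214,75) and one with yellow dots at (283,198). They are insert_3 and insert_1. There is no silver one, and the look-alikes are off the turntable. I'll turn the tool and go above the case.

Request:
drive_tool(
  rows=[0, 0, 0, 0, 0, -0.169, -0.3, 0, 0, 0, 0, 0, -0.169, -0.3, 0, 0, 0, 0, 0, -0.169, -0.3, 0, 0, 0, 0, 0, -0.169, -0.3, 0, 0, 0, 0, 0, -0.169, -0.3],
  grip_force=20,
)

```text
time_s: 0.88
tool_pos: [0.2726, -0.59, 0.4046]
tool_rot: [-180.0, -0.0, 73.5]
force: [-0.1, 0.4, 0.3]
grip_width: 0.0449
grasp_force: 0.0
```

Request:
drive_tool(
  rows=[0, 0, 0, 0, 0, -0.169, -0.3, 0, 0, 0, 0, 0, -0.168, -0.3, 0, 0, 0, 0, 0, 0, -0.3],
)

```text
time_s: 1.25
tool_pos: [0.2725, -0.5901, 0.4046]
tool_rot: [180.0, -0.0, 92.4]
force: [0.2, 0.4, 0.0]
grip_width: 0.031
grasp_force: 0.0
```

Request:
drive_tool(
  rows=[0.0378, 0.0284, 0, 0, 0, 0, -0.3, 0.0378, 0.0284, 0, 0, 0, 0, -0.3, 0.0378, 0.0284, 0, 0, 0, 0, -0.3, 0.0378, 0.0284, 0, 0, 0, 0, -0.3, 0.0378, 0.0284, 0, 0, 0, 0, -0.3],
)

```text
time_s: 1.88
tool_pos: [0.4068, -0.3936, 0.4049]
tool_rot: [180.0, 0.0, 92.3]
force: [0.2, -0.1, -0.5]
grip_width: 0.0303
grasp_force: 0.0
```

Request:
drive_tool(
  rows=[0.0378, 0.0284, 0, 0, 0, 0, -0.3, 0.0378, 0.0284, 0, 0, 0, 0, -0.3, 0.0378, 0.0284, 0, 0, 0, 0, -0.3, 0.0378, 0.0284, 0, 0, 0, 0, -0.3, 0.0378, 0.0284, 0, 0, 0, 0, -0.3],
)

```text
time_s: 2.5
tool_pos: [0.5403, -0.1986, 0.4049]
tool_rot: [180.0, 0.0, 92.3]
force: [0.1, -0.6, -0.1]
grip_width: 0.0304
grasp_force: 0.0
```

Request:
drive_tool(
  rows=[0, 0, 0, 0, 0, 0, -0.3, 0, 0, 0, 0, 0, 0, -0.3],
)

```text
time_s: 2.75
tool_pos: [0.5394, -0.2005, 0.4046]
tool_rot: [-180.0, 0.0, 92.4]
force: [-1.1, -0.0, 0.3]
grip_width: 0.0306
grasp_force: 0.0
```

```bash
python3 - <<'E'
from h import *
o=get_obs(); print(o['tool_pos'],o['tool_rot'],o['grip_width'],o['force'])
c=cam('wrist'); cv2.imwrite('pics/w1.png',c['color'])
E
```

```text
[ 0.53944884 -0.2005028   0.40460373] [-1.79960528e+02  4.19383297e-02  9.23986097e+01] 0.030550074345752295 [-1.08652012 -0.02793045  0.30638549]
```

View pics/w1.png

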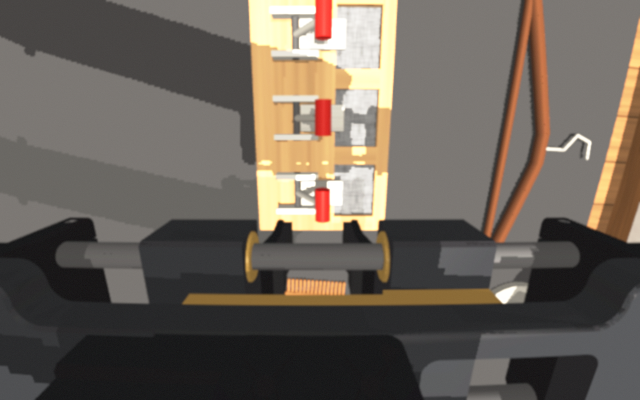

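The wrist view shows the three red bars at (323,18), (323,118) and (322,205), all thrown. The case edges run at columns ~258 to 390.

```bash
cat > bars.py <<'E'
from h import *
def bars(c,z=.104):
    hsv=cv2.cvtColor(c['color'],cv2.COLOR_BGR2HSV)
    m=cv2.inRange(hsv,(0,170,70),(6,255,255))|cv2.inRange(hsv,(174,170,70),(180,255,255))
    n,_,s,ce=cv2.connectedComponentsWithStats(m); out=[]
    for i in range(1,n):
        if s[i,4]>(15 if c['f']>400 else 150): out.append((ce[i].round(1),s[i,:4],s[i,4],onz(c,*ce[i],z).round(4)))
    return out
E
python3 - <<'E'
from bars import *
c=cam('wrist')
for b in bars(c): print(*b)
# case edges along row 118-ish at deck height
hsv=cv2.cvtColor(c['color'],cv2.COLOR_BGR2HSV); m=cv2.inRange(hsv,(8,60,90),(30,255,255))
for v in (70,160,185):
    x=np.where(m[v,230:420])[0]+230; print(v,x[0],x[-1],onz(c,x[0],v,.04).round(4),onz(c,x[-1],v,.04).round(4))
E
```

```text
[323.2  18.2] [316   0  16  38] 570 [ 0.5396 -0.0444  0.104 ]
[322.7 116.4] [316  99  15  36] 500 [ 0.543  -0.1298  0.104 ]
[322.2 204. ] [316 188  13  33] 394 [ 0.5464 -0.2173  0.104 ]
70 251 394 [ 0.4602 -0.0809  0.04  ] [ 0.6229 -0.0742  0.04  ]
160 255 388 [ 0.4638 -0.1838  0.04  ] [ 0.6261 -0.1772  0.04  ]
185 257 387 [ 0.4659 -0.215   0.04  ] [ 0.6281 -0.2084  0.04  ]
```

Request:
drive_tool(
  rows=[-0.017, 0.0065, 0, 0, 0, 0, -0.3, 0, 0, 0.04, 0, 0, 0, -0.3, 0, 0, 0.04, 0, 0, 0, -0.3, 0, 0, 0.03, 0, 0, 0, -0.3, 0, 0, 0.022, 0, 0, 0, -0.3],
)

```text
time_s: 3.48
tool_pos: [0.5464, -0.219, 0.2709]
tool_rot: [-179.9, 0.0, 92.3]
force: [0.6, -0.2, 0.0]
grip_width: 0.0302
grasp_force: 0.0
```

Request:
drive_tool(
  rows=[0, 0, 0, 0, 0, 0, -0.3, 0, -0.005, 0, 0, 0, 0, -0.3, 0, -0.005, 0, 0, 0, 0, -0.3, 0, -0.004, 0, 0, 0, 0, -0.3],
)

```text
time_s: 3.98
tool_pos: [0.5345, -0.2176, 0.2752]
tool_rot: [179.6, 0.2, 92.5]
force: [6.7, -0.9, 4.6]
grip_width: 0.0303
grasp_force: 2.6
```

Request:
drive_tool(
  rows=[0, -0.003, 0, 0, 0, 0, -0.3, 0, -0.002, 0, 0, 0, 0, -0.3],
)

```text
time_s: 4.22
tool_pos: [0.529, -0.2174, 0.2741]
tool_rot: [179.7, 0.1, 92.5]
force: [8.9, -0.3, 2.2]
grip_width: 0.0302
grasp_force: 4.2
```

Request:
drive_tool(
  rows=[0, -0.003, 0, 0, 0, 0, -0.3],
)

```text
time_s: 4.35
tool_pos: [0.5277, -0.2174, 0.2742]
tool_rot: [179.4, 0.1, 92.6]
force: [17.0, -1.0, -3.7]
grip_width: 0.0304
grasp_force: 8.4
```

Request:
drive_tool(
  rows=[0, -0.003, 0, 0, 0, 0, -0.3],
)

```text
time_s: 4.47
tool_pos: [0.5263, -0.2173, 0.2743]
tool_rot: [179.1, 0.1, 92.6]
force: [24.0, -1.8, -10.1]
grip_width: 0.0306
grasp_force: 12.1
```

Right lever blocked. Now the middle one.

Request:
drive_tool(
  rows=[0, 0.012, 0, 0, 0, 0, -0.3, 0, 0.003, -0.05, 0, 0, 0, -0.3, 0.044, 0.005, 0, 0, 0, 0, -0.3, 0.044, 0.005, 0, 0, 0, 0, -0.3, 0, 0, 0, 0, 0, 0, -0.3],
)

```text
time_s: 5.1
tool_pos: [0.5422, -0.1243, 0.3218]
tool_rot: [-179.7, -0.1, 92.9]
force: [0.5, -1.0, 0.0]
grip_width: 0.0306
grasp_force: 0.0
```

Request:
drive_tool(
  rows=[0, 0, 0.03, 0, 0, 0, -0.3, 0, 0, 0.02, 0, 0, 0, -0.3, 0, 0, 0, 0, 0, 0, -0.3],
)

```text
time_s: 5.48
tool_pos: [0.5417, -0.1294, 0.2703]
tool_rot: [-179.7, -0.1, 92.5]
force: [0.1, -0.1, 0.9]
grip_width: 0.0305
grasp_force: 0.0
```

Request:
drive_tool(
  rows=[0, -0.005, 0, 0, 0, 0, -0.3, 0, -0.005, 0, 0, 0, 0, -0.3, 0, -0.005, 0, 0, 0, 0, -0.3, 0, -0.004, 0, 0, 0, 0, -0.3],
)

```text
time_s: 5.98
tool_pos: [0.5268, -0.1294, 0.2762]
tool_rot: [179.4, 0.1, 92.5]
force: [6.1, 0.8, 5.7]
grip_width: 0.0305
grasp_force: 3.2
```

Request:
drive_tool(
  rows=[0, -0.003, 0, 0, 0, 0, -0.3, 0, -0.003, 0, 0, 0, 0, -0.3],
)

```text
time_s: 6.22
tool_pos: [0.5226, -0.1295, 0.2763]
tool_rot: [178.9, 0.2, 92.6]
force: [20.2, -0.2, -7.1]
grip_width: 0.0305
grasp_force: 10.0
```

Middle blocked too. Now the left.

Request:
drive_tool(
  rows=[0, 0.012, 0, 0, 0, 0, -0.3, 0, 0.003, -0.05, 0, 0, 0, -0.3, 0.044, 0.005, 0, 0, 0, 0, -0.3, 0.044, 0.005, 0, 0, 0, 0, -0.3, 0, 0, 0, 0, 0, 0, -0.3],
)

```text
time_s: 6.85
tool_pos: [0.5388, -0.0364, 0.3232]
tool_rot: [-180.0, -0.1, 92.9]
force: [0.0, -0.7, -0.3]
grip_width: 0.0307
grasp_force: 0.0
```

Request:
drive_tool(
  rows=[0, 0, 0.03, 0, 0, 0, -0.3, 0, 0, 0.02, 0, 0, 0, -0.3, 0, 0, 0, 0, 0, 0, -0.3],
)

```text
time_s: 7.22
tool_pos: [0.5381, -0.0419, 0.2711]
tool_rot: [-179.7, -0.0, 92.5]
force: [-0.4, 0.3, -0.0]
grip_width: 0.0308
grasp_force: 0.0
```

Request:
drive_tool(
  rows=[0, -0.005, 0, 0, 0, 0, -0.3, 0, -0.005, 0, 0, 0, 0, -0.3, 0, -0.005, 0, 0, 0, 0, -0.3, 0, -0.004, 0, 0, 0, 0, -0.3],
)

```text
time_s: 7.72
tool_pos: [0.523, -0.0416, 0.2763]
tool_rot: [179.3, 0.1, 92.5]
force: [6.4, 0.5, 4.4]
grip_width: 0.0304
grasp_force: 3.1
```

Request:
drive_tool(
  rows=[0, -0.003, 0, 0, 0, 0, -0.3, 0, -0.003, 0, 0, 0, 0, -0.3],
)

```text
time_s: 7.98
tool_pos: [0.5161, -0.0418, 0.2755]
tool_rot: [179.5, 0.1, 92.5]
force: [5.2, 0.1, 4.9]
grip_width: 0.0306
grasp_force: 2.4
```

Left lever is free; continue.

Request:
drive_tool(
  rows=[0, -0.007, 0, 0, 0, 0, -0.3, 0, -0.007, 0, 0, 0, 0, -0.3, 0, -0.007, 0, 0, 0, 0, -0.3, 0, -0.007, 0, 0, 0, 0, -0.3, 0, -0.006, 0, 0, 0, 0, -0.3],
)

```text
time_s: 8.6
tool_pos: [0.4793, -0.0435, 0.272]
tool_rot: [-179.9, -0.0, 92.5]
force: [3.3, -0.2, -1.7]
grip_width: 0.0303
grasp_force: 1.2
```

Request:
drive_tool(
  rows=[0, -0.004, 0, 0, 0, 0, -0.3, 0, -0.004, 0, 0, 0, 0, -0.3],
)

```text
time_s: 8.85
tool_pos: [0.4722, -0.0438, 0.2726]
tool_rot: [180.0, -0.0, 92.5]
force: [6.6, -0.2, -1.6]
grip_width: 0.0309
grasp_force: 2.6
```

Request:
drive_tool(
  rows=[0, -0.003, 0, 0, 0, 0, -0.3],
)

```text
time_s: 8.98
tool_pos: [0.4705, -0.0439, 0.2735]
tool_rot: [179.7, 0.0, 92.5]
force: [8.1, 0.1, -3.3]
grip_width: 0.0309
grasp_force: 3.7
```

Request:
drive_tool(
  rows=[0, -0.004, 0, 0, 0, 0, -0.3],
)

```text
time_s: 9.1
tool_pos: [0.4686, -0.044, 0.2742]
tool_rot: [179.2, 0.0, 92.5]
force: [21.5, 0.2, -12.9]
grip_width: 0.0308
grasp_force: 10.0
```

Request:
drive_tool(
  rows=[0, -0.002, 0, 0, 0, 0, -0.3],
)

```text
time_s: 9.22
tool_pos: [0.4677, -0.044, 0.2743]
tool_rot: [179.0, 0.0, 92.5]
force: [24.9, 0.6, -16.4]
grip_width: 0.0307
grasp_force: 11.8
```

Left fully back. Middle next (if it is blocked, the right).

Request:
drive_tool(
  rows=[0, 0.012, 0, 0, 0, 0, -0.3, 0, 0, -0.05, 0, 0, 0, -0.3, -0.044, 0.029, 0, 0, 0, 0, -0.3, -0.044, 0.029, 0, 0, 0, 0, -0.3, 0, 0, 0, 0, 0, 0, -0.3],
)

```text
time_s: 9.85
tool_pos: [0.5373, -0.1333, 0.3214]
tool_rot: [-179.8, -0.0, 92.2]
force: [-1.0, -0.5, -0.2]
grip_width: 0.0301
grasp_force: 0.0
```

Request:
drive_tool(
  rows=[0, 0, 0, 0, 0, 0, -0.3, 0, 0, 0.03, 0, 0, 0, -0.3, 0, 0, 0.02, 0, 0, 0, -0.3, 0, 0, 0, 0, 0, 0, -0.3],
)

```text
time_s: 10.35
tool_pos: [0.5356, -0.1274, 0.2712]
tool_rot: [-179.7, -0.1, 92.7]
force: [1.1, 0.5, -0.0]
grip_width: 0.0302
grasp_force: 0.0
```

Request:
drive_tool(
  rows=[0, -0.005, 0, 0, 0, 0, -0.3, 0, -0.005, 0, 0, 0, 0, -0.3, 0, -0.005, 0, 0, 0, 0, -0.3, 0, -0.003, 0, 0, 0, 0, -0.3],
)

```text
time_s: 10.85
tool_pos: [0.5202, -0.1297, 0.2746]
tool_rot: [179.7, 0.1, 92.5]
force: [4.1, 0.5, 3.4]
grip_width: 0.0304
grasp_force: 2.1
```

Request:
drive_tool(
  rows=[0, -0.003, 0, 0, 0, 0, -0.3],
)

```text
time_s: 10.98
tool_pos: [0.5166, -0.13, 0.2737]
tool_rot: [179.9, 0.1, 92.5]
force: [3.1, 0.3, 3.5]
grip_width: 0.0303
grasp_force: 1.9
```

Middle is free; continue.

Request:
drive_tool(
  rows=[0, -0.007, 0, 0, 0, 0, -0.3, 0, -0.007, 0, 0, 0, 0, -0.3, 0, -0.007, 0, 0, 0, 0, -0.3, 0, -0.007, 0, 0, 0, 0, -0.3, 0, -0.006, 0, 0, 0, 0, -0.3],
)

```text
time_s: 11.6
tool_pos: [0.4812, -0.1315, 0.2722]
tool_rot: [-179.9, -0.0, 92.5]
force: [2.8, 0.0, -1.5]
grip_width: 0.0305
grasp_force: 1.1
```

Request:
drive_tool(
  rows=[0, -0.005, 0, 0, 0, 0, -0.3, 0, -0.004, 0, 0, 0, 0, -0.3, 0, -0.003, 0, 0, 0, 0, -0.3],
)

```text
time_s: 11.98
tool_pos: [0.4728, -0.1317, 0.274]
tool_rot: [179.4, 0.1, 92.6]
force: [17.9, -0.1, -8.8]
grip_width: 0.0306
grasp_force: 7.7
```

Request:
drive_tool(
  rows=[0, -0.003, 0, 0, 0, 0, -0.3],
)

```text
time_s: 12.1
tool_pos: [0.4715, -0.1317, 0.2742]
tool_rot: [179.0, 0.1, 92.6]
force: [25.8, -1.3, -17.1]
grip_width: 0.0306
grasp_force: 11.8
```

Request:
drive_tool(
  rows=[0, 0.012, 0, 0, 0, 0, -0.3, 0, 0, -0.05, 0, 0, 0, -0.3, -0.044, 0.029, 0, 0, 0, 0, -0.3, -0.044, 0.029, 0, 0, 0, 0, -0.3, 0, 0, 0, 0, 0, 0, -0.3],
)

```text
time_s: 12.72
tool_pos: [0.5408, -0.2211, 0.3212]
tool_rot: [-179.8, -0.0, 92.2]
force: [-0.5, 0.4, -0.6]
grip_width: 0.0304
grasp_force: 0.0
```

Request:
drive_tool(
  rows=[0, 0, 0, 0, 0, 0, -0.3, 0, 0, 0.03, 0, 0, 0, -0.3, 0, 0, 0.02, 0, 0, 0, -0.3, 0, 0, 0, 0, 0, 0, -0.3],
)

```text
time_s: 13.22
tool_pos: [0.5398, -0.2159, 0.271]
tool_rot: [-179.8, -0.1, 92.6]
force: [-1.2, -0.7, 0.2]
grip_width: 0.0302
grasp_force: 0.0
```

Request:
drive_tool(
  rows=[0, -0.005, 0, 0, 0, 0, -0.3, 0, -0.005, 0, 0, 0, 0, -0.3, 0, -0.005, 0, 0, 0, 0, -0.3, 0, -0.003, 0, 0, 0, 0, -0.3, 0, -0.003, 0, 0, 0, 0, -0.3],
)

```text
time_s: 13.85
tool_pos: [0.5202, -0.2179, 0.2735]
tool_rot: [179.9, 0.0, 92.5]
force: [2.5, 0.4, 2.3]
grip_width: 0.0308
grasp_force: 1.3
```

Request:
drive_tool(
  rows=[0, -0.003, 0, 0, 0, 0, -0.3],
)

```text
time_s: 13.98
tool_pos: [0.5168, -0.218, 0.2729]
tool_rot: [180.0, 0.0, 92.5]
force: [2.8, 0.1, 1.6]
grip_width: 0.0305
grasp_force: 1.2
```

Request:
drive_tool(
  rows=[0, -0.007, 0, 0, 0, 0, -0.3, 0, -0.007, 0, 0, 0, 0, -0.3, 0, -0.007, 0, 0, 0, 0, -0.3, 0, -0.007, 0, 0, 0, 0, -0.3, 0, -0.006, 0, 0, 0, 0, -0.3],
)

```text
time_s: 14.6
tool_pos: [0.4824, -0.2195, 0.2725]
tool_rot: [-180.0, -0.0, 92.5]
force: [2.3, -0.3, -0.6]
grip_width: 0.0305
grasp_force: 1.1
```

Request:
drive_tool(
  rows=[0, -0.005, 0, 0, 0, 0, -0.3, 0, -0.004, 0, 0, 0, 0, -0.3, 0, -0.003, 0, 0, 0, 0, -0.3],
)

```text
time_s: 14.98
tool_pos: [0.4753, -0.2194, 0.2741]
tool_rot: [179.1, 0.1, 92.6]
force: [23.5, -1.7, -15.2]
grip_width: 0.0311
grasp_force: 10.9
```

Request:
drive_tool(
  rows=[0, -0.002, 0, 0, 0, 0, -0.3],
)

```text
time_s: 15.1
tool_pos: [0.4745, -0.2194, 0.2741]
tool_rot: [178.9, 0.2, 92.6]
force: [27.6, -2.2, -18.3]
grip_width: 0.0305
grasp_force: 12.8
```

All three are back. Retreat and look at the turntable from close by.

Request:
drive_tool(
  rows=[0, 0.012, 0, 0, 0, 0, -0.3, 0, 0, -0.06, 0, 0, 0, -0.1, 0, 0, -0.06, 0, 0, 0, 0.2, 0.045, 0.012, 0, 0, 0, 0, 0.2, 0.045, 0.012, 0, 0, 0, 0, 0.2],
)

```text
time_s: 15.72
tool_pos: [0.5004, -0.1283, 0.3933]
tool_rot: [-179.9, 0.0, 92.4]
force: [0.2, 0.6, -0.8]
grip_width: 0.0515
grasp_force: 0.0
```

Request:
drive_tool(
  rows=[0.045, 0.012, 0, 0, 0, 0, 0.2, 0.045, 0.012, 0, 0, 0, 0, 0.2, 0.045, 0.012, 0, 0, 0, 0, 0.2, 0.04, 0, 0, 0, 0, 0, 0.2, 0, 0, 0, 0, 0, 0, 0.2],
)

```text
time_s: 16.35
tool_pos: [0.5282, 0.0515, 0.3925]
tool_rot: [-179.9, -0.0, 92.9]
force: [-0.3, -1.0, 0.3]
grip_width: 0.0523
grasp_force: 0.0
```

Request:
drive_tool(
  rows=[0, 0, 0, 0, 0, 0, 0.2, 0, 0, 0, 0, 0, 0, 0.2],
)

```text
time_s: 16.6
tool_pos: [0.5292, 0.046, 0.3924]
tool_rot: [-179.9, 0.1, 92.4]
force: [0.1, 0.3, 0.1]
grip_width: 0.0522
grasp_force: 0.0
```

```bash
python3 - <<'E'
from bars import *
o=get_obs(); print(o['tool_pos'],o['tool_rot'],o['grip_width'],o['force'])
c=cam('top')
for b in bars(c): 
    if 310<b[0][0]<420: print(*b)
c=cam('wrist'); cv2.imwrite('pics/w2.png',c['color'])
E
```

```text
[0.5292326  0.0459757  0.39241068] [-1.79933056e+02  5.60155687e-02  9.23621484e+01] 0.05217450987297073 [0.06425797 0.30179919 0.0513073 ]
[399.9 178.9] [395 177  11   5] 43 [ 0.4858 -0.216   0.104 ]
[370.  182.8] [365 181  11   5] 44 [ 0.4823 -0.1288  0.104 ]
```

View pics/w2.png

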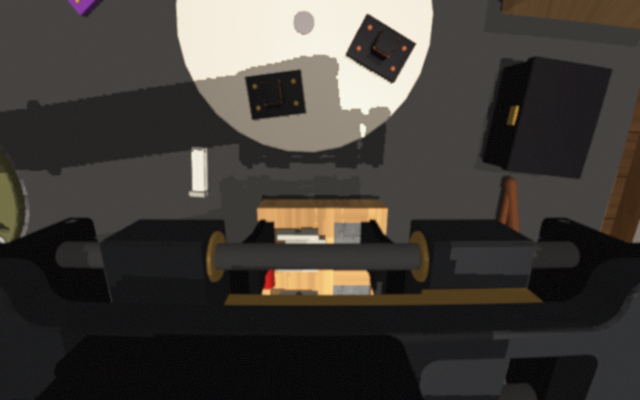

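Both inserts are clear: the yellow-dotted one at (277,95) and the copper-dotted one at (380,49).

```bash
cat > ins.py <<'E'
from h import *
def inserts(c,z=.032,region=None,thr=52):
    g=c['color'].max(2); b=cv2.inRange(g,0,thr)
    hsv=cv2.cvtColor(c['color'],cv2.COLOR_BGR2HSV); out=[]
    b[205:]=0
    b=cv2.morphologyEx(b,cv2.MORPH_CLOSE,np.ones((7,7))); b=cv2.morphologyEx(b,cv2.MORPH_OPEN,np.ones((5,5)))
    for k in cv2.findContours(b,0,1)[0]:
        if cv2.contourArea(k)>400:
            P=np.array([onz(c,*p[0],z)[:2] for p in k]); r=cv2.minAreaRect((P*1000).astype(np.float32))
            if 40<min(r[1])<56 and 56<max(r[1])<74:
                bx=cv2.boxPoints(r); e=[bx[1]-bx[0],bx[2]-bx[1]]; l=max(e,key=np.linalg.norm)
                out.append((k.mean((0,1)).round(),np.round(r[0],1),np.round(r[1],1),'long axis deg',round(np.degrees(np.arctan2(l[1],l[0]))%180,1)))
    return out
E
python3 - <<'E'
from ins import *
c=cam('wrist')
for t in (40,52,65): print(t); [print(*x) for x in inserts(c,thr=t)]
E
```

```text
40
[275.  95.] [478.9 140.3] [60.7 45.5] long axis deg 9.1
52
[276.  94.] [478.8 140.3] [61.3 46.1] long axis deg 9.1
[380.  48.] [594.2 193.7] [45.9 59.9] long axis deg 154.2
65
[275.  95.] [479.  140.2] [62.4 46.9] long axis deg 9.0
[380.  48.] [594.1 193.7] [46.6 60.7] long axis deg 154.0
```

Request:
drive_tool(
  rows=[0.048, -0.023, 0, 0, 0, 0, 0.2, 0.0483, -0.0233, 0, 0, 0, 0, 0.2, 0, 0, 0.04, 0, 0, -0.115, 0.2, 0, 0, 0.04, 0, 0, 0, 0.2, 0, 0, 0.035, 0, 0, 0, 0.2],
)

```text
time_s: 17.38
tool_pos: [0.4787, 0.1414, 0.2765]
tool_rot: [-180.0, 0.0, 99.1]
force: [0.0, -0.8, -0.8]
grip_width: 0.0523
grasp_force: 0.0
```

Request:
drive_tool(
  rows=[0, 0, 0, 0, 0, 0, 0.2, 0, 0, 0, 0, 0, 0, 0.2],
)

```text
time_s: 17.62
tool_pos: [0.4795, 0.1421, 0.279]
tool_rot: [179.9, -0.0, 99.1]
force: [0.1, -1.0, 0.1]
grip_width: 0.0521
grasp_force: 0.0
```

```bash
python3 - <<'E'
from ins import *
o=get_obs(); print(o['tool_pos'],o['tool_rot'],o['qpos'])
c=cam('top'); 
hsv=cv2.cvtColor(c['color'],cv2.COLOR_BGR2HSV)
cv2.imwrite('pics/w3.png',cam('wrist')['color'])
E
```

```text
[0.47946186 0.14205066 0.27899521] [ 1.79907791e+02 -1.13022502e-02  9.90845863e+01] [ 24.91195058  10.46785762 -47.74421744 111.4178125    8.79736141
  61.69090264 -17.45371947]
```

View pics/w3.png

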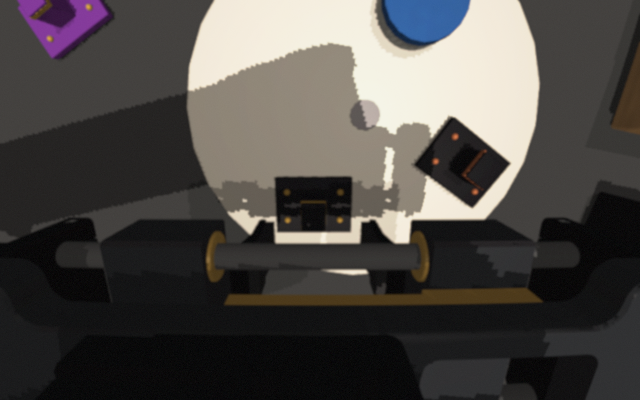

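The insert sits between the fingers: plate at (275–352, 177–231), block at about (313,215).

```bash
python3 - <<'E'
from ins import *
c=cam('wrist')
for p in [(276,177.5),(351,177.5),(275.5,230),(352,230)]: print(onz(c,*p,.032).round(4))
[print(*x) for x in inserts(c,thr=40)]
E
```

```text
[0.4451 0.1592 0.032 ]
[0.5057 0.1688 0.032 ]
[0.4502 0.1134 0.032 ]
[0.5152 0.1238 0.032 ]
[462. 165.] [593.2 194.6] [46.  63.3] long axis deg 154.1
```

Request:
drive_tool(
  rows=[0, 0, 0.03, 0, 0, 0, 0.2, 0, 0, 0.02, 0, 0, 0, 0.2, 0, 0, 0.01, 0, 0, 0, 0.2, 0, 0, 0, 0, 0, 0, 0.2],
  grip_force=40,
)

```text
time_s: 18.27
tool_pos: [0.4787, 0.142, 0.2174]
tool_rot: [-179.9, -0.0, 99.1]
force: [0.4, 0.7, -0.3]
grip_width: 0.0521
grasp_force: 0.0
```

Request:
drive_tool(
  rows=[0, 0, 0, 0, 0, 0, -0.4, 0, 0, 0, 0, 0, 0, -0.7, 0, 0, 0, 0, 0, 0, -1, 0, 0, 0, 0, 0, 0, -1, 0, 0, 0, 0, 0, 0, -1],
)

```text
time_s: 18.9
tool_pos: [0.4787, 0.142, 0.2179]
tool_rot: [-180.0, 0.0, 99.1]
force: [-1.3, -0.6, 3.0]
grip_width: 0.0178
grasp_force: 40.0
```

Request:
drive_tool(
  rows=[0, 0, -0.03, 0, 0, 0, -1, 0, 0, -0.045, 0, 0, 0, -1, 0, 0, -0.045, 0, 0, 0.16, -1, 0, 0, 0, 0, 0, 0.185, -1, 0, 0, 0, 0, 0, 0.185, -1],
)

```text
time_s: 19.52
tool_pos: [0.4788, 0.142, 0.3383]
tool_rot: [179.9, -0.0, 68.4]
force: [0.4, -0.5, -1.2]
grip_width: 0.0179
grasp_force: 40.0
```

Request:
drive_tool(
  rows=[0, 0, 0, 0, 0, 0.185, -1, 0, 0, 0, 0, 0, 0.185, -1, 0, 0, 0, 0, 0, 0.185, -1, 0, 0, 0, 0, 0, 0.185, -1, 0, 0, 0, 0, 0, 0.185, -1],
)

```text
time_s: 20.15
tool_pos: [0.4786, 0.142, 0.3374]
tool_rot: [180.0, 0.0, 15.4]
force: [-0.3, -0.0, -1.0]
grip_width: 0.0176
grasp_force: 40.0
```

Request:
drive_tool(
  rows=[0, 0, 0, 0, 0, 0.185, -1, 0, 0, 0, 0, 0, 0.049, -1, 0, 0, 0, 0, 0, 0, -1],
)

```text
time_s: 20.52
tool_pos: [0.4787, 0.142, 0.3375]
tool_rot: [180.0, 0.0, 2.4]
force: [-0.1, 0.1, -0.6]
grip_width: 0.0178
grasp_force: 40.0
```

Request:
drive_tool(
  rows=[0.0187, 0.0372, 0, 0, 0, 0, -1, 0.0187, 0.0372, 0, 0, 0, 0, -1, 0.0187, 0.0372, 0, 0, 0, 0, -1, 0.0187, 0.0372, 0, 0, 0, 0, -1, 0.0187, 0.0372, 0, 0, 0, 0, -1],
)

```text
time_s: 21.15
tool_pos: [0.5803, -0.0413, 0.3375]
tool_rot: [180.0, 0.0, 2.4]
force: [0.6, 0.1, 0.6]
grip_width: 0.0175
grasp_force: 40.0
```

Request:
drive_tool(
  rows=[0, 0, 0.03, 0, 0, 0, -1, 0, 0, 0.03, 0, 0, 0, -1, 0, 0, 0, 0, 0, 0, -1, 0, 0, 0, 0, 0, 0, -1],
)

```text
time_s: 21.65
tool_pos: [0.5802, -0.0399, 0.2787]
tool_rot: [180.0, -0.1, 2.4]
force: [-0.1, -0.8, -0.4]
grip_width: 0.0177
grasp_force: 40.0
```

```bash
python3 - <<'E'
from ins import *
o=get_obs(); print(o['tool_pos'],o['tool_rot'],o['qpos'])
cv2.imwrite('pics/w4.png',cam('wrist')['color'])
E
```

```text
[ 0.58024363 -0.03985504  0.27872788] [ 1.79994083e+02 -7.40663440e-02  2.37828735e+00] [ 29.44665072  18.62673039 -33.090633   100.76856171  11.21057152
  63.82664125 -94.85453152]
```

View pics/w4.png

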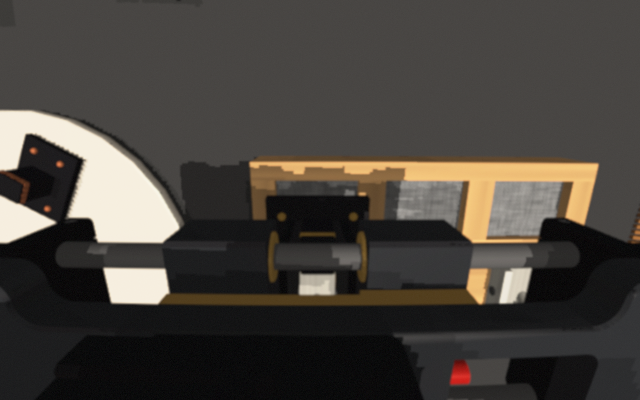

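The insert is held square, far plate corners at (267,196) and (368,196). The case's far deck edge is at row ~163, with pocket edges beyond.

```bash
python3 - <<'E'
from ins import *
c=cam('wrist'); im=c['color']; hsv=cv2.cvtColor(im,cv2.COLOR_BGR2HSV)
print('sat row171', [int(x) for x in hsv[190,370:480:1,1]][::3])
w=cv2.inRange(hsv,(8,90,60),(30,255,255))
def cs(p): # to case guess
    d=p[:2]-np.array([.538,-.130]); a=np.radians(2.3); return np.array([d[0]*np.cos(a)+d[1]*np.sin(a),-d[0]*np.sin(a)+d[1]*np.cos(a)]).round(4)
for v in (190,200,210):
    r=w[v,370:620]; e=np.where(np.diff(r.astype(int)))[0]+370.5; print(v,[(x,cs(onz(c,x,v,.04)).tolist()) for x in e])
for u in (420,440,520,540,300,330):
    r=w[140:230,u]; e=np.where(np.diff(r.astype(int)))[0]+140.5; print(u,[(x,cs(onz(c,u,x,.04)).tolist()) for x in e])
print('plate', [cs(onz(c,*p,.2787-.218+.032)).tolist() for p in ((267,196),(368,196))], cs(tool()[:3,3]))
E
```

```text
sat row171 [134, 134, 135, 131, 134, 92, 13, 13, 13, 13, 13, 16, 13, 15, 14, 14, 13, 15, 14, 14, 15, 13, 15, 14, 15, 15, 12, 12, 14, 12, 13, 128, 134, 126, 124, 125, 128]
190 [(np.float64(385.5), [0.0631, 0.0328]), (np.float64(462.5), [0.0632, -0.0299]), (np.float64(493.5), [0.0633, -0.0558]), (np.float64(561.5), [0.0634, -0.1145]), (np.float64(592.5), [0.0634, -0.1425])]
200 [(np.float64(384.5), [0.0548, 0.0331]), (np.float64(460.5), [0.0548, -0.0294]), (np.float64(491.5), [0.0548, -0.0554]), (np.float64(559.5), [0.0548, -0.1146]), (np.float64(589.5), [0.0548, -0.1419])]
210 [(np.float64(383.5), [0.0464, 0.0334]), (np.float64(459.5), [0.0463, -0.0296]), (np.float64(489.5), [0.0462, -0.0551]), (np.float64(557.5), [0.046, -0.1148]), (np.float64(587.5), [0.0459, -0.1423])]
420 [(np.float64(156.5), [0.09, 0.0073]), (np.float64(180.5), [0.071, 0.0056])]
440 [(np.float64(156.5), [0.0901, -0.0085]), (np.float64(180.5), [0.071, -0.0106])]
520 [(np.float64(157.5), [0.0898, -0.0735]), (np.float64(181.5), [0.0704, -0.077])]
540 [(np.float64(157.5), [0.09, -0.0903]), (np.float64(181.5), [0.0704, -0.0941])]
300 [(np.float64(156.5), [0.0898, 0.1007]), (np.float64(180.5), [0.0708, 0.101])]
330 [(np.float64(156.5), [0.0898, 0.0775]), (np.float64(180.5), [0.0708, 0.0773])]
plate [[0.0721, 0.1181], [0.0722, 0.0564]] [0.0461 0.0884]
```

Request:
drive_tool(
  rows=[-0.0005, 0.0005, 0.02, 0, 0, 0, -1, 0, 0, 0.015, 0, 0, 0, -1, 0, 0, 0.005, 0, 0, 0, -1, 0, 0, 0, 0, 0, 0, -1],
)

```text
time_s: 22.25
tool_pos: [0.5791, -0.0405, 0.2369]
tool_rot: [-180.0, 0.1, 2.3]
force: [0.1, 0.2, -0.2]
grip_width: 0.0178
grasp_force: 40.0
```

Request:
drive_tool(
  rows=[0, 0, 0.003, 0, 0, 0, -1, 0, 0, 0.003, 0, 0, 0, -1],
)

```text
time_s: 22.5
tool_pos: [0.5796, -0.0405, 0.232]
tool_rot: [180.0, -0.1, 2.3]
force: [0.4, -0.6, -0.7]
grip_width: 0.0173
grasp_force: 40.0
```

Request:
drive_tool(
  rows=[0, 0, 0.003, 0, 0, 0, -1, 0, 0, 0.002, 0, 0, 0, -1],
)

```text
time_s: 22.75
tool_pos: [0.5793, -0.0406, 0.2266]
tool_rot: [180.0, -0.0, 2.3]
force: [-0.4, 1.0, -1.0]
grip_width: 0.0176
grasp_force: 40.0
```

Request:
drive_tool(
  rows=[0, 0, 0.0015, 0, 0, 0, -1],
)

```text
time_s: 22.88
tool_pos: [0.5794, -0.0406, 0.2259]
tool_rot: [180.0, 0.0, 2.3]
force: [-3.5, 0.0, 11.2]
grip_width: 0.0175
grasp_force: 40.0
```

Request:
drive_tool(
  rows=[0, 0, 0, 0, 0, 0, -0.7, 0, 0, 0, 0, 0, 0, -0.4, 0, 0, 0, 0, 0, 0, -0.2, 0, 0, 0, 0, 0, 0, 0, 0, 0, 0, 0, 0, 0, 0],
)

```text
time_s: 23.5
tool_pos: [0.5793, -0.0406, 0.2251]
tool_rot: [180.0, 0.0, 2.3]
force: [0.1, -0.2, -0.8]
grip_width: 0.0419
grasp_force: 0.0
```

Request:
drive_tool(
  rows=[0, 0, -0.03, 0, 0, 0, 0, 0, 0, -0.05, 0, 0, 0, 0.1, 0, 0, -0.05, 0, 0, 0, 0.2],
)

```text
time_s: 23.88
tool_pos: [0.5791, -0.0406, 0.3564]
tool_rot: [-180.0, 0.0, 2.3]
force: [0.5, -0.3, -0.0]
grip_width: 0.05
grasp_force: 0.0
```

Seated (contact at 0.226). Now the copper-banded insert.

Request:
drive_tool(
  rows=[0.0048, -0.0468, 0, 0, 0, 0, 0.2, 0.0048, -0.0468, 0, 0, 0, 0, 0.2, 0.0048, -0.0468, 0, 0, 0, 0, 0.2, 0.0048, -0.0468, 0, 0, 0, 0, 0.2, 0.0048, -0.0468, 0, 0, 0, 0, 0.2],
)

```text
time_s: 24.5
tool_pos: [0.5938, 0.1956, 0.3552]
tool_rot: [180.0, -0.0, 2.3]
force: [0.2, -0.0, 0.4]
grip_width: 0.0521
grasp_force: 0.0
```

Request:
drive_tool(
  rows=[0, 0, 0, 0, 0, -0.18, 0.2, 0, 0, 0, 0, 0, -0.18, 0.2, 0, 0, 0, 0, 0, -0.18, 0.2, 0, 0, 0, 0, 0, -0.18, 0.2, 0, 0, 0, 0, 0, -0.18, 0.2],
)

```text
time_s: 25.12
tool_pos: [0.5938, 0.1942, 0.3551]
tool_rot: [180.0, 0.0, 54.2]
force: [0.9, -0.7, 0.7]
grip_width: 0.0524
grasp_force: 0.0
```

Request:
drive_tool(
  rows=[0, 0, 0.035, 0, 0, -0.178, 0.2, 0, 0, 0.04, 0, 0, 0, 0.2, 0, 0, 0, 0, 0, 0, 0.2, 0, 0, 0, 0, 0, 0, 0.2],
)

```text
time_s: 25.62
tool_pos: [0.5942, 0.1946, 0.2816]
tool_rot: [179.9, -0.1, 64.1]
force: [-0.6, -0.0, 0.4]
grip_width: 0.0522
grasp_force: 0.0
```

```bash
python3 - <<'E'
from ins import *
o=get_obs(); print(o['tool_pos'],o['tool_rot'],o['qpos'])
c=cam('wrist');cv2.imwrite('pics/w5.png',c['color'])
[print(*x) for x in inserts(c,thr=40)]
E
```

```text
[0.59422277 0.1945956  0.28159325] [ 1.79941206e+02 -7.48669809e-02  6.40964558e+01] [ 17.04995586  28.06335688 -48.41548513  93.88095448  22.28850747
  68.11321537 -62.34574138]
```

View pics/w5.png

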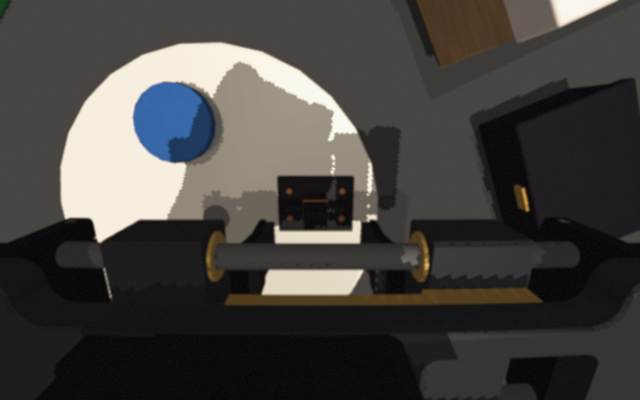

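The copper-banded insert is square between the fingers, plate at (278–353, 177–230), copper dots visible. Grasp it.

Request:
drive_tool(
  rows=[0, 0, 0.03, 0, 0, 0, 0.2, 0, 0, 0.022, 0, 0, 0, 0.2, 0, 0, 0.0115, 0, 0, 0, 0.2, 0, 0, 0, 0, 0, 0, 0.2],
)

```text
time_s: 26.18
tool_pos: [0.5937, 0.1943, 0.2163]
tool_rot: [-180.0, 0.0, 64.1]
force: [0.1, -0.3, 0.4]
grip_width: 0.0521
grasp_force: 0.0
```

Request:
drive_tool(
  rows=[0, 0, 0, 0, 0, 0, -0.4, 0, 0, 0, 0, 0, 0, -0.7, 0, 0, 0, 0, 0, 0, -1, 0, 0, 0, 0, 0, 0, -1, 0, 0, 0, 0, 0, 0, -1],
)

```text
time_s: 26.8
tool_pos: [0.5937, 0.1943, 0.2169]
tool_rot: [-180.0, 0.0, 64.1]
force: [-1.3, -0.1, 1.6]
grip_width: 0.0171
grasp_force: 40.0
```

Request:
drive_tool(
  rows=[0, 0, -0.03, 0, 0, 0, -1, 0, 0, -0.045, 0, 0, 0, -1, 0, 0, -0.045, 0, 0, 0.18, -1, 0, 0, 0, 0, 0, 0.18, -1, 0, 0, 0, 0, 0, 0.18, -1],
)

```text
time_s: 27.42
tool_pos: [0.5937, 0.1942, 0.3373]
tool_rot: [180.0, -0.0, 32.8]
force: [0.1, -0.3, -1.3]
grip_width: 0.0176
grasp_force: 40.0
```

Request:
drive_tool(
  rows=[0, 0, 0, 0, 0, 0.18, -1, 0, 0, 0, 0, 0, 0.18, -1, 0, 0, 0, 0, 0, 0.179, -1, 0, 0, 0, 0, 0, 0, -1],
)

```text
time_s: 27.92
tool_pos: [0.5936, 0.1942, 0.3365]
tool_rot: [180.0, 0.0, 2.4]
force: [0.2, -0.1, -1.3]
grip_width: 0.0179
grasp_force: 40.0
```

Request:
drive_tool(
  rows=[-0.0034, 0.046, 0, 0, 0, 0, -1, -0.0034, 0.046, 0, 0, 0, 0, -1, -0.0034, 0.046, 0, 0, 0, 0, -1, -0.0034, 0.046, 0, 0, 0, 0, -1, -0.0034, 0.046, 0, 0, 0, 0, -1],
)

```text
time_s: 28.55
tool_pos: [0.5856, -0.0377, 0.3366]
tool_rot: [180.0, 0.0, 2.5]
force: [0.3, 0.5, -0.5]
grip_width: 0.018
grasp_force: 40.0
```

Request:
drive_tool(
  rows=[-0.0034, 0.046, 0, 0, 0, 0, -1, -0.0032, 0.046, 0, 0, 0, 0, -1, 0, 0, 0, 0, 0, 0, -1, 0, 0, 0.03, 0, 0, 0, -1, 0, 0, 0.03, 0, 0, 0, -1],
)

```text
time_s: 29.18
tool_pos: [0.5832, -0.1275, 0.2763]
tool_rot: [-180.0, -0.1, 2.5]
force: [-0.7, -0.5, -1.1]
grip_width: 0.0175
grasp_force: 40.0
```

Request:
drive_tool(
  rows=[0, 0, 0, 0, 0, 0, -1, 0, 0, 0, 0, 0, 0, -1],
)

```text
time_s: 29.42
tool_pos: [0.5835, -0.1278, 0.2778]
tool_rot: [-180.0, -0.1, 2.4]
force: [0.6, 0.0, -0.6]
grip_width: 0.0181
grasp_force: 40.0
```

```bash
python3 - <<'E'
from ins import *
o=get_obs(); print(o['tool_pos'],o['tool_rot'])
c=cam('wrist');cv2.imwrite('pics/w6.png',c['color'])
E
```

```text
[ 0.58352364 -0.12783193  0.27777564] [-1.79998492e+02 -7.58955668e-02  2.39806350e+00]
```

View pics/w6.png

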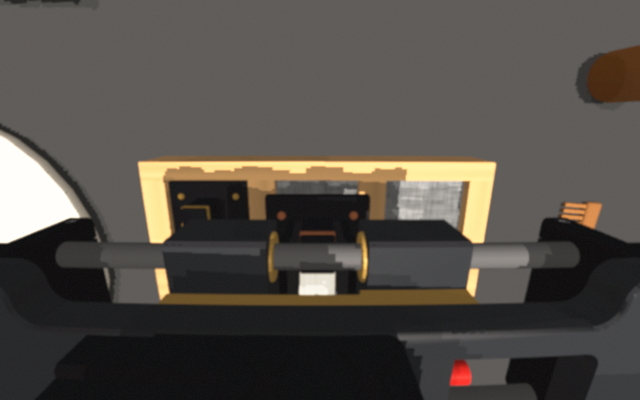

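The insert is held as before, corners at (267,196) and (369,196). The yellow one sits flat in the left pocket at (208,200). Lower in.

Request:
drive_tool(
  rows=[-0.0006, 0.0007, 0.02, 0, 0, 0, -1, 0, 0, 0.015, 0, 0, 0, -1, 0, 0, 0.005, 0, 0, 0, -1, 0, 0, 0, 0, 0, 0, -1],
)

```text
time_s: 29.98
tool_pos: [0.5822, -0.1291, 0.236]
tool_rot: [-180.0, 0.1, 2.3]
force: [-0.6, 0.9, -0.9]
grip_width: 0.0175
grasp_force: 40.0
```

Request:
drive_tool(
  rows=[0, 0, 0.003, 0, 0, 0, -1, 0, 0, 0.003, 0, 0, 0, -1],
)

```text
time_s: 30.22
tool_pos: [0.5827, -0.1291, 0.2314]
tool_rot: [180.0, -0.1, 2.3]
force: [-3.2, 1.1, 11.1]
grip_width: 0.0177
grasp_force: 40.1
```

Request:
drive_tool(
  rows=[0, 0, 0.003, 0, 0, 0, -1, 0, 0, 0.002, 0, 0, 0, -1],
)

```text
time_s: 30.48
tool_pos: [0.5826, -0.1289, 0.2258]
tool_rot: [-180.0, -0.0, 2.3]
force: [-0.5, 0.4, -1.8]
grip_width: 0.0177
grasp_force: 40.0
```

Request:
drive_tool(
  rows=[0, 0, 0.001, 0, 0, 0, -1],
)

```text
time_s: 30.6
tool_pos: [0.5825, -0.129, 0.2249]
tool_rot: [-180.0, -0.0, 2.3]
force: [-1.7, 1.8, 4.5]
grip_width: 0.0181
grasp_force: 40.0
```

Request:
drive_tool(
  rows=[0, 0, 0, 0, 0, 0, -0.7, 0, 0, 0, 0, 0, 0, -0.4, 0, 0, 0, 0, 0, 0, -0.2, 0, 0, 0, 0, 0, 0, 0, 0, 0, 0, 0, 0, 0, 0],
)

```text
time_s: 31.22
tool_pos: [0.5824, -0.1293, 0.2247]
tool_rot: [180.0, 0.0, 2.3]
force: [-0.1, -0.1, -0.5]
grip_width: 0.0421
grasp_force: 0.0
```

Request:
drive_tool(
  rows=[0, 0, -0.03, 0, 0, 0, 0, 0, 0, -0.06, 0, 0, 0, 0, 0, 0, -0.06, 0, 0, -0.18, -0.3, 0, 0, 0, 0, 0, -0.18, -0.3, 0, 0, 0, 0, 0, -0.18, -0.3],
)

```text
time_s: 31.85
tool_pos: [0.5826, -0.1292, 0.376]
tool_rot: [179.9, -0.1, 33.6]
force: [0.0, 0.2, -0.7]
grip_width: 0.0314
grasp_force: 0.0
```

Request:
drive_tool(
  rows=[0, 0, 0, 0, 0, -0.18, -0.3, 0, 0, 0, 0, 0, -0.18, -0.3, 0, 0, 0, 0, 0, -0.18, -0.3, 0, 0, 0, 0, 0, -0.18, -0.3, 0, 0, 0, 0, 0, -0.18, -0.3],
)

```text
time_s: 32.48
tool_pos: [0.5824, -0.1292, 0.3747]
tool_rot: [180.0, 0.0, 85.1]
force: [0.0, 0.7, -0.1]
grip_width: 0.0305
grasp_force: 0.0
```

Request:
drive_tool(
  rows=[0, 0, 0, 0, 0, -0.131, -0.3, -0.0437, -0.0433, 0, 0, 0, 0, -0.3, -0.0437, -0.0433, 0, 0, 0, 0, -0.3, 0, 0, 0, 0, 0, 0, -0.3, 0, 0, 0, 0, 0, 0, -0.3],
)

```text
time_s: 33.1
tool_pos: [0.4995, -0.2197, 0.375]
tool_rot: [180.0, 0.0, 92.3]
force: [0.1, 0.1, -0.4]
grip_width: 0.0303
grasp_force: 0.0
```

```bash
python3 - <<'E'
from bars import *
o=get_obs(); print(o['tool_pos'],o['tool_rot'],o['grip_width'])
c=cam('wrist');cv2.imwrite('pics/w7.png',c['color'])
for b in bars(c): print(*b)
E
```

```text
[ 0.49952975 -0.2197208   0.3750438 ] [1.79952007e+02 8.52554805e-04 9.22629463e+01] 0.030340362914420688
[300.6  95.4] [292  74  18  43] 731 [ 0.4839 -0.1319  0.104 ]
[302.  195.7] [294 177  17  39] 564 [ 0.4875 -0.2195  0.104 ]
```

View pics/w7.png

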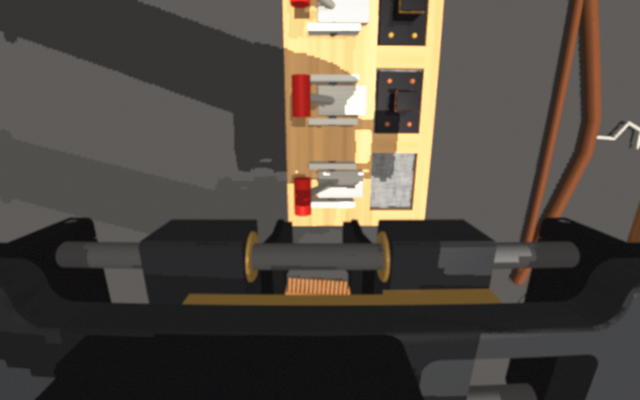

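Both inserts lie flat and square: copper in the middle pocket at (400,100), yellow in the left. All bars are back. Throw in reverse order, right first.

Request:
drive_tool(
  rows=[0, -0.0115, 0, 0, 0, 0, -0.3, 0, 0, 0.05, 0, 0, 0, -0.3, 0, 0, 0.034, 0, 0, 0, -0.3, 0, 0, 0.02, 0, 0, 0, -0.3, 0, 0, 0, 0, 0, 0, -0.3],
)

```text
time_s: 33.78
tool_pos: [0.4876, -0.2198, 0.2698]
tool_rot: [-179.9, -0.1, 92.4]
force: [0.8, -0.6, -0.0]
grip_width: 0.0305
grasp_force: 0.0
```

Request:
drive_tool(
  rows=[0, 0.005, 0, 0, 0, 0, -0.3, 0, 0.005, 0, 0, 0, 0, -0.3, 0, 0.005, 0, 0, 0, 0, -0.3, 0, 0.005, 0, 0, 0, 0, -0.3, 0, 0.003, 0, 0, 0, 0, -0.3],
)

```text
time_s: 34.4
tool_pos: [0.5114, -0.2195, 0.2709]
tool_rot: [180.0, 0.0, 92.3]
force: [-1.8, -0.4, 2.3]
grip_width: 0.0302
grasp_force: 1.3
```

Request:
drive_tool(
  rows=[0, 0.003, 0, 0, 0, 0, -0.3],
)

```text
time_s: 34.52
tool_pos: [0.5142, -0.2193, 0.2707]
tool_rot: [180.0, -0.0, 92.3]
force: [-1.9, -0.7, 1.7]
grip_width: 0.0309
grasp_force: 1.2
```

Free; carry it over.

Request:
drive_tool(
  rows=[0, 0.007, 0, 0, 0, 0, -0.3, 0, 0.007, 0, 0, 0, 0, -0.3, 0, 0.007, 0, 0, 0, 0, -0.3, 0, 0.007, 0, 0, 0, 0, -0.3, 0, 0.007, 0, 0, 0, 0, -0.3],
)

```text
time_s: 35.15
tool_pos: [0.5488, -0.2179, 0.27]
tool_rot: [-179.9, -0.0, 92.3]
force: [-2.9, -0.3, -0.5]
grip_width: 0.0302
grasp_force: 1.2
```

Request:
drive_tool(
  rows=[0, 0.005, 0, 0, 0, 0, -0.3, 0, 0.004, 0, 0, 0, 0, -0.3],
)

```text
time_s: 35.4
tool_pos: [0.5542, -0.2179, 0.2692]
tool_rot: [-179.1, -0.1, 92.2]
force: [-20.9, 1.0, 9.9]
grip_width: 0.0307
grasp_force: 11.5
```

Request:
drive_tool(
  rows=[0, 0.003, 0, 0, 0, 0, -0.3],
)

```text
time_s: 35.52
tool_pos: [0.5556, -0.218, 0.2689]
tool_rot: [-178.8, -0.1, 92.2]
force: [-25.3, 1.1, 12.6]
grip_width: 0.031
grasp_force: 14.7
```

Request:
drive_tool(
  rows=[0, 0.003, 0, 0, 0, 0, -0.3],
)

```text
time_s: 35.65
tool_pos: [0.557, -0.218, 0.2686]
tool_rot: [-178.5, -0.1, 92.2]
force: [-32.5, 2.9, 17.3]
grip_width: 0.0309
grasp_force: 18.4
```

Request:
drive_tool(
  rows=[0, -0.013, 0, 0, 0, 0, -0.3, 0, 0, -0.05, 0, 0, 0, -0.3, 0.044, -0.0315, 0, 0, 0, 0, -0.3, 0.044, -0.0315, 0, 0, 0, 0, -0.3, 0, 0, 0, 0, 0, 0, -0.3],
)

```text
time_s: 36.28
tool_pos: [0.4837, -0.1285, 0.3213]
tool_rot: [179.9, 0.1, 92.6]
force: [0.5, -0.1, 0.4]
grip_width: 0.0303
grasp_force: 0.0
```

Request:
drive_tool(
  rows=[0, 0, 0, 0, 0, 0, -0.3, 0, 0, 0.03, 0, 0, 0, -0.3, 0, 0, 0.02, 0, 0, 0, -0.3, 0, 0, 0, 0, 0, 0, -0.3],
)

```text
time_s: 36.78
tool_pos: [0.4847, -0.1334, 0.2695]
tool_rot: [-179.9, -0.1, 92.2]
force: [0.0, -0.6, -0.1]
grip_width: 0.0304
grasp_force: 0.0
```

Request:
drive_tool(
  rows=[0, 0.005, 0, 0, 0, 0, -0.3, 0, 0.005, 0, 0, 0, 0, -0.3, 0, 0.005, 0, 0, 0, 0, -0.3, 0, 0.005, 0, 0, 0, 0, -0.3, 0, 0.003, 0, 0, 0, 0, -0.3],
)

```text
time_s: 37.4
tool_pos: [0.5079, -0.1315, 0.2709]
tool_rot: [180.0, 0.0, 92.3]
force: [-2.3, 0.3, 2.5]
grip_width: 0.0304
grasp_force: 1.3
```

Request:
drive_tool(
  rows=[0, 0.003, 0, 0, 0, 0, -0.3],
)

```text
time_s: 37.52
tool_pos: [0.5107, -0.1313, 0.2708]
tool_rot: [180.0, 0.0, 92.3]
force: [-2.7, -0.8, 1.0]
grip_width: 0.0303
grasp_force: 1.2
```

Request:
drive_tool(
  rows=[0, 0.007, 0, 0, 0, 0, -0.3, 0, 0.007, 0, 0, 0, 0, -0.3, 0, 0.007, 0, 0, 0, 0, -0.3, 0, 0.007, 0, 0, 0, 0, -0.3, 0, 0.007, 0, 0, 0, 0, -0.3],
)

```text
time_s: 38.15
tool_pos: [0.5453, -0.13, 0.2701]
tool_rot: [-179.9, -0.0, 92.3]
force: [-4.0, -0.8, -1.2]
grip_width: 0.0306
grasp_force: 1.2
```

Request:
drive_tool(
  rows=[0, 0.005, 0, 0, 0, 0, -0.3, 0, 0.004, 0, 0, 0, 0, -0.3],
)

```text
time_s: 38.4
tool_pos: [0.5508, -0.1298, 0.2692]
tool_rot: [-179.1, -0.0, 92.3]
force: [-21.3, 0.9, 10.0]
grip_width: 0.0302
grasp_force: 11.9
```

Request:
drive_tool(
  rows=[0, 0.003, 0, 0, 0, 0, -0.3, 0, 0.003, 0, 0, 0, 0, -0.3],
)

```text
time_s: 38.65
tool_pos: [0.5536, -0.1298, 0.2685]
tool_rot: [-178.4, -0.0, 92.2]
force: [-33.5, 0.6, 19.5]
grip_width: 0.0305
grasp_force: 19.2
```

Same stop as the right one. Left lever last.

Request:
drive_tool(
  rows=[0, -0.013, 0, 0, 0, 0, -0.3, 0, 0, -0.05, 0, 0, 0, -0.3, 0.044, -0.0315, 0, 0, 0, 0, -0.3, 0.044, -0.0315, 0, 0, 0, 0, -0.3, 0, 0, 0, 0, 0, 0, -0.3],
)

```text
time_s: 39.28
tool_pos: [0.4801, -0.0406, 0.3215]
tool_rot: [179.9, 0.1, 92.6]
force: [1.1, -0.8, -0.2]
grip_width: 0.0304
grasp_force: 0.0
```

Request:
drive_tool(
  rows=[0, 0, 0, 0, 0, 0, -0.3, 0, 0, 0.03, 0, 0, 0, -0.3, 0, 0, 0.02, 0, 0, 0, -0.3, 0, 0, 0, 0, 0, 0, -0.3],
)

```text
time_s: 39.78
tool_pos: [0.4811, -0.0456, 0.2695]
tool_rot: [-179.9, -0.1, 92.2]
force: [0.7, 0.2, 0.3]
grip_width: 0.0302
grasp_force: 0.0
```

Request:
drive_tool(
  rows=[0, 0.005, 0, 0, 0, 0, -0.3, 0, 0.005, 0, 0, 0, 0, -0.3, 0, 0.005, 0, 0, 0, 0, -0.3, 0, 0.005, 0, 0, 0, 0, -0.3, 0, 0.003, 0, 0, 0, 0, -0.3],
)

```text
time_s: 40.4
tool_pos: [0.5044, -0.0436, 0.2709]
tool_rot: [179.9, 0.0, 92.3]
force: [-2.8, 0.0, 2.9]
grip_width: 0.0305
grasp_force: 1.3
```

Request:
drive_tool(
  rows=[0, 0.003, 0, 0, 0, 0, -0.3],
)

```text
time_s: 40.52
tool_pos: [0.5071, -0.0435, 0.2708]
tool_rot: [180.0, -0.0, 92.3]
force: [-2.8, -0.3, 1.6]
grip_width: 0.0308
grasp_force: 1.2
```

Request:
drive_tool(
  rows=[0, 0.007, 0, 0, 0, 0, -0.3, 0, 0.007, 0, 0, 0, 0, -0.3, 0, 0.007, 0, 0, 0, 0, -0.3, 0, 0.007, 0, 0, 0, 0, -0.3, 0, 0.007, 0, 0, 0, 0, -0.3],
)

```text
time_s: 41.15
tool_pos: [0.5418, -0.0421, 0.2701]
tool_rot: [-179.9, -0.0, 92.3]
force: [-3.5, 0.6, -0.4]
grip_width: 0.0307
grasp_force: 1.2
```

Request:
drive_tool(
  rows=[0, 0.005, 0, 0, 0, 0, -0.3, 0, 0.004, 0, 0, 0, 0, -0.3],
)

```text
time_s: 41.4
tool_pos: [0.5473, -0.0418, 0.2692]
tool_rot: [-179.1, 0.0, 92.3]
force: [-21.8, -0.8, 11.4]
grip_width: 0.0305
grasp_force: 12.2
```

Request:
drive_tool(
  rows=[0, 0.003, 0, 0, 0, 0, -0.3, 0, 0.003, 0, 0, 0, 0, -0.3],
)

```text
time_s: 41.65
tool_pos: [0.55, -0.0414, 0.2685]
tool_rot: [-178.4, 0.1, 92.3]
force: [-32.7, -0.1, 20.7]
grip_width: 0.0305
grasp_force: 19.7
```

Request:
drive_tool(
  rows=[0, -0.013, 0, 0, 0, 0, -0.3, 0, 0, -0.06, 0, 0, 0, -0.3, 0, 0, -0.06, 0, 0, 0, -0.3, -0.05, -0.012, 0, 0, 0, 0, -0.3, -0.05, -0.012, 0, 0, 0, 0, -0.3],
)

```text
time_s: 42.28
tool_pos: [0.5248, -0.1436, 0.3929]
tool_rot: [179.7, 0.2, 92.4]
force: [0.5, 0.3, 0.1]
grip_width: 0.0303
grasp_force: 0.0
```

Request:
drive_tool(
  rows=[-0.05, -0.012, 0, 0, 0, 0, -0.3, -0.03, -0.012, 0, 0, 0, 0, -0.3, 0, 0, 0, 0, 0, 0, -0.3, 0, 0, 0, 0, 0, 0, -0.3],
)

```text
time_s: 42.78
tool_pos: [0.5039, -0.2229, 0.3913]
tool_rot: [179.9, 0.0, 92.4]
force: [0.4, -0.2, -0.5]
grip_width: 0.0303
grasp_force: 0.0
```

```bash
python3 - <<'E'
from bars import *
o=get_obs(); print(o['tool_pos'],o['tool_rot'],o['force'])
c=cam('wrist');cv2.imwrite('pics/w8.png',c['color'])
for b in bars(c,.1): print(*b)
cv2.imwrite('pics/s8.png',cam('scene')['color'])
E
```

```text
[ 0.50390702 -0.22291869  0.39127699] [1.79873442e+02 6.55320558e-03 9.23543726e+01] [ 0.394393   -0.18000471 -0.47105225]
[364.7   4.1] [357   0  17  10] 153 [ 0.5402 -0.0559  0.1   ]
[362.4  92.7] [354  73  18  41] 614 [ 0.5436 -0.1288  0.1   ]
[358.8 188.6] [352 171  16  36] 486 [ 0.5471 -0.2186  0.1   ]
```

View pics/w8.png

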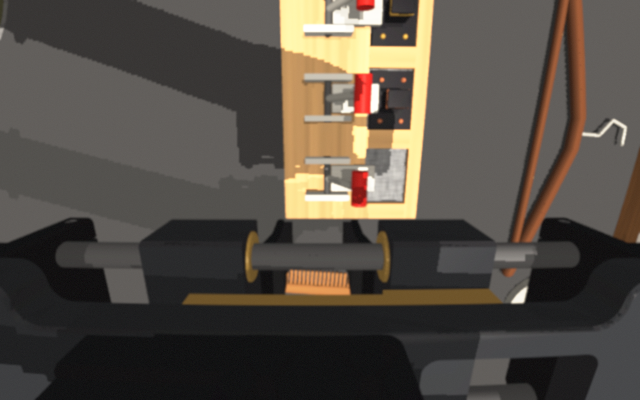

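View pics/s8.png

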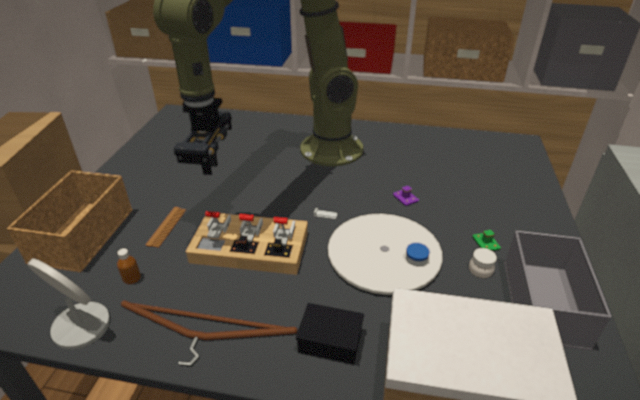

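The bars are thrown at (365,4), (362,93) and (359,189), back at their starting positions. Both inserts are seated at (390,100) and (392,25), the turntable holds only the tin, and the bystanders look untouched.

```bash
python3 -c "
from cell import sign_off
print(sign_off())"
```

```text
the job is handed in; nothing more can be done
None
```

The job is handed in: I pulled the levers back left, middle, right, seated the two inserts present (yellow in the left pocket, copper in the middle) and threw the levers right, middle, left to their stops; `sign_off` returned no verdict.

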